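# Stroke-test plunger buffers and send the sound ones down the rail

### The arm

A 6-joint arm with a two-finger parallel gripper is mounted at the origin on the work surface. World frame = base frame: x ahead of the robot, y to its left, z up, the work surface at z = 0. Lengths are in m, angles in rad, forces in N, time in s.
With the tool pointing down it reaches from about 0.375 to 0.825 m from the base axis. Payload 5.5 kg.
Tool frame: the origin (TCP) lies midway between the tips of the shut fingers; the grasp point (between the pads) lies env.tcp_to_grasp behind it (env.tcp_to_grasp is the distance from the TCP to the grasp point, in m); z points along the fingers, y is the line along which they close (so a half turn about z gives the same grasp; the last joint's range is limited). The gripper opens to 85 mm and grips with 20 to 120 N. Pads are 22 mm wide; open, the fingers measure 114 mm over their backs; the gripper's body (76 mm by 85 mm) begins 54 mm behind the grasp point. The pads swing forward as they close: fully open they stand 13 mm farther back than shut.
Start: joints at [1.266, 0.314, -0.047, 1.21, 0, 1.571], TCP at [0.18, 0.572, 0.231] pointing down, gripper open.
Joint ranges: [-2.67, 2.67], [-0.69, 1.73], [-1.03, 1.25], [-2.08, 2.16], [-1.42, 1.45], [-3.14, 3.14]. Speed limits (rad/s): [2.39, 2.39, 3.01, 3.14, 3.14, 3.14].

### API

Orientations are given as a rotation vector (axis times angle).
In Python, from bench import env gives the robot as it stands. Calls block until the motion is done:
- env.reach(position, orientation): joint-space move of the TCP to a pose.
- env.movel(position, feed=0.15, rotation=None, f_stop=None): straight line of the TCP; rotation=None keeps the orientation; feed is the mean speed in m/s. With f_stop (N) it stops when the force on the tool has changed by that much, and returns True; else False.
- env.goto_joints(angles): joint-space move.
- env.command_gripper(opening): finger opening in m; the grip force is fixed at half the most; returns when the fingers have stopped.
- env.wait(seconds).
- env.ik(position, orientation): joint angles nearest the present ones, or None.
- env.state(): the state.
- env.grab_frame(name): name is "scene" or "top" or "wrist"; returns (picture, depth): 400x640x3 uint8, red, green, blue; 400x640 float32, m along the optical axis (not along the pixel's ray), 0 where there is no reading.
- env.get_calibration(name): a dict with "fov_y" (degrees; the focal length in pixels is half the picture's height over the tangent of half this angle, whatever the lens; pixels are square), "cx", "cy" (the principal point, pixels), "pose" (4x4, takes a point from camera to world coordinates); the wrist camera has in their place "tool_from_camera" (4x4, takes a point from camera to tool coordinates, whose origin is the TCP and whose axes are the flange's). Camera axes: x right, y up, looking along -z (the intrinsics and any distortion apply to the point x, -y, -z); pixel columns grow to the right and rows downward; lengths in m; the calibration is good to about 2 mm. A picture is of the moment at which its call begins: read the wrist's pose just before it. get_calibration takes no time and is no camera call.
A pose or a line that the arm cannot do raises env.IKError and nothing moves.
- env.hand_in(): hands the job in; it is judged then, once.
The state is a dict: "time_s": time; "q": joint angles; "joint_velocities": joint speeds; "joint_torque": joint torques, N m; "position": TCP position; "tool_rot": TCP orientation; "ft_force": force on the tool from outside, world axes, zero at the start; "ft_torque": the same for the moment, N m; "width": finger opening in m; "grip_force": force on a finger pad.
Only numpy, scipy, OpenCV 4.12 (cv2) and the standard library are available. Lean on these libraries where they do the work, as an engineer would, in place of code of your own. Each camera call takes 0.05 s, during which the arm holds its last target. There are 200 camera calls.

### The job

Bring the empty carriage back against its right-hand stop and keep it there while you load it. Press every buffer's plunger in as far as it will go: buffers whose plunger goes fully home must stand upright on the carriage tray, and any whose plunger sticks part-way goes into the yellow reject bin. When all are sorted, slide the loaded carriage along to its left-hand stop and let go, leaving the bottle and the cups alone.

Things in the scene. Friction and masses are not known exactly. Their poses are not given: they have to be found in the camera images.
- buffer1: plunger buffer (one of up to six look-alikes, 0.2 to 0.33 kg; None if absent): square steel foot 50 x 50 x 6 mm, on it a square aluminium barrel 32 x 32 mm up to 45 mm above the underside, sides parallel to the foot's. From its top stands a plunger: 12 mm rod, round black cap 26 mm across, 8 mm thick. Origin: centre of the underside; z up, x, y along the sides
- buffer2: plunger buffer (one of up to six look-alikes, 0.2 to 0.33 kg; None if absent): square steel foot 50 x 50 x 6 mm, on it a square aluminium barrel 32 x 32 mm up to 45 mm above the underside, sides parallel to the foot's. From its top stands a plunger: 12 mm rod, round black cap 26 mm across, 8 mm thick. Origin: centre of the underside; z up, x, y along the sides
- buffer3: plunger buffer (one of up to six look-alikes, 0.2 to 0.33 kg; None if absent): square steel foot 50 x 50 x 6 mm, on it a square aluminium barrel 32 x 32 mm up to 45 mm above the underside, sides parallel to the foot's. From its top stands a plunger: 12 mm rod, round black cap 26 mm across, 8 mm thick. Origin: centre of the underside; z up, x, y along the sides
- buffer4: plunger buffer (one of up to six look-alikes, 0.2 to 0.33 kg; None if absent): square steel foot 50 x 50 x 6 mm, on it a square aluminium barrel 32 x 32 mm up to 45 mm above the underside, sides parallel to the foot's. From its top stands a plunger: 12 mm rod, round black cap 26 mm across, 8 mm thick. Origin: centre of the underside; z up, x, y along the sides
- buffer5: plunger buffer (one of up to six look-alikes, 0.2 to 0.33 kg; None if absent): square steel foot 50 x 50 x 6 mm, on it a square aluminium barrel 32 x 32 mm up to 45 mm above the underside, sides parallel to the foot's. From its top stands a plunger: 12 mm rod, round black cap 26 mm across, 8 mm thick. Origin: centre of the underside; z up, x, y along the sides
- buffer6: plunger buffer (one of up to six look-alikes, 0.2 to 0.33 kg; None if absent): square steel foot 50 x 50 x 6 mm, on it a square aluminium barrel 32 x 32 mm up to 45 mm above the underside, sides parallel to the foot's. From its top stands a plunger: 12 mm rod, round black cap 26 mm across, 8 mm thick. Origin: centre of the underside; z up, x, y along the sides
- buffer1_plunger (a joint): plunger travel (m), 0 = fully out; cap top is 78 mm - value above the underside. A sound one is over-centre: resists with 5 to 10 N, springs back if let go before about mid-stroke, past it snaps home and stays (25 mm, cap on the barrel, cap top 53 mm). One that sticks moves at 4 N, stops dead 7.5 mm in, even at 25 N, and stays there. Both start out; alike until pressed
- buffer2_plunger (a joint): plunger travel (m), 0 = fully out; cap top is 78 mm - value above the underside. A sound one is over-centre: resists with 5 to 10 N, springs back if let go before about mid-stroke, past it snaps home and stays (25 mm, cap on the barrel, cap top 53 mm). One that sticks moves at 4 N, stops dead 7.5 mm in, even at 25 N, and stays there. Both start out; alike until pressed
- buffer3_plunger (a joint): plunger travel (m), 0 = fully out; cap top is 78 mm - value above the underside. A sound one is over-centre: resists with 5 to 10 N, springs back if let go before about mid-stroke, past it snaps home and stays (25 mm, cap on the barrel, cap top 53 mm). One that sticks moves at 4 N, stops dead 7.5 mm in, even at 25 N, and stays there. Both start out; alike until pressed
- buffer4_plunger (a joint): plunger travel (m), 0 = fully out; cap top is 78 mm - value above the underside. A sound one is over-centre: resists with 5 to 10 N, springs back if let go before about mid-stroke, past it snaps home and stays (25 mm, cap on the barrel, cap top 53 mm). One that sticks moves at 4 N, stops dead 7.5 mm in, even at 25 N, and stays there. Both start out; alike until pressed
- buffer5_plunger (a joint): plunger travel (m), 0 = fully out; cap top is 78 mm - value above the underside. A sound one is over-centre: resists with 5 to 10 N, springs back if let go before about mid-stroke, past it snaps home and stays (25 mm, cap on the barrel, cap top 53 mm). One that sticks moves at 4 N, stops dead 7.5 mm in, even at 25 N, and stays there. Both start out; alike until pressed
- buffer6_plunger (a joint): plunger travel (m), 0 = fully out; cap top is 78 mm - value above the underside. A sound one is over-centre: resists with 5 to 10 N, springs back if let go before about mid-stroke, past it snaps home and stays (25 mm, cap on the barrel, cap top 53 mm). One that sticks moves at 4 N, stops dead 7.5 mm in, even at 25 N, and stays there. Both start out; alike until pressed
- tray (a point): carriage's flat aluminium tray, origin at the centre of its floor's upper face, 33 mm above the bench; x across the rail (away from the robot), y along the rail to the left, z up. Inside 140 mm (x) by 156 mm (y), rim 4 mm thick and only 6 mm high. Room for four buffers, two by two, e.g. at x +-35, y +-42 mm
- handle (a point): top centre of the carriage's upright black handle post, 24 mm (x) by 20 mm (y), 55 mm tall from the tray floor's level, on the robot's side of the tray (94 mm from the tray's centre); take it from above and move it along the rail
- carriage (a joint): position of the carriage along its rail (m): 0 = against the right-hand (-y) stop, the loading end; 0.200 = against the left-hand (+y) stop. Slides along the tray's y axis with about 3 N (plus drag when fast), stays where left
- rail: fixed aluminium rail plate 70 x 410 x 10 mm with an end block at each end; origin: underside centre; y runs along the rail to the left, x away from the robot. The tray's centre is at rail y = joint value - 0.100, rail x = 0
- bin: yellow open-topped reject bin, fixed to the bench, outside 105 (x) by 180 (y) by 45 mm high, walls and floor 3 mm; origin: underside centre, long side along its y; room for two buffers side by side along y
- bottle: bystander: small red bottle, 40 mm across, 110 mm tall, origin underside
- cups: bystander: stack of white cups, 88 mm across, 60 mm tall, origin underside

How it is judged:
By the outcome, as a careful person would: the job done as asked, in the order asked, and still so for the second after the job is handed in, with the robot touching nothing.
Of buffer1, buffer2, buffer3, buffer4, buffer5, buffer6 only 4 to 5 are there at a start; the rules pass over those that are not, and their reading is None.
At some moment in a run one of buffer1, buffer2, buffer3, buffer4, buffer5, buffer6 may be knocked a few centimetres aside while the robot is not near it.
It also fails if it takes over 210 s, if anything falls off the work surface, if the arm or the gripper's body presses on something with over 40 N, if the wrist force passes 120 N, or if a joint passes its speed limit or range.

## Working session

There is one attempt and no reset: what is moved stays moved. The work goes in short steps, each a Python script; the robot and the scene stay as the last script left them, time stands still between calls to the robot, and variables do not carry over. Pictures are saved under pics/ and viewed, at most 14 in all, crops included, and the job is handed in when it is done.

```bash
ls; mkdir -p pics; python3 - <<'E'
from bench import env
import cv2,numpy as np
np.set_printoptions(precision=4,suppress=True)
for n in("top","scene"):
    p,d=env.grab_frame(n); cv2.imwrite(f"pics/{n}0.png",p[:,:,::-1]); np.save(n+"0.npy",d)
    print(n,env.get_calibration(n),d.min(),d.max())
print(env.get_calibration("wrist"),env.tcp_to_grasp)
print(env.state())
E
```

```text
pics
top {'fov_y': 51.93393567521046, 'cx': 324.82915896300347, 'cy': 200.143891987743, 'pose': array([[-0.1583,  0.9652, -0.2083,  0.383 ],
       [-0.9874, -0.155 ,  0.0323, -0.0846],
       [-0.0011,  0.2108,  0.9775,  0.9346],
       [ 0.    ,  0.    ,  0.    ,  1.    ]])} 0.0 1.9391217
scene {'fov_y': 54.82888357413821, 'cx': 319.9468927617944, 'cy': 196.39188887892414, 'pose': array([[ 0.3753, -0.5727,  0.7288,  1.1182],
       [ 0.9267,  0.247 , -0.2831, -0.2951],
       [-0.0179,  0.7817,  0.6234,  0.5494],
       [ 0.    ,  0.    ,  0.    ,  1.    ]])} 0.0 3.7090032
{'fov_y': 58.03624742103489, 'cx': 316.59955446970673, 'cy': 197.29300437028022, 'tool_from_camera': array([[ 0.0003,  0.9594,  0.282 ,  0.0704],
       [ 1.    , -0.0005,  0.0008, -0.0007],
       [ 0.0009,  0.282 , -0.9594, -0.143 ],
       [ 0.    ,  0.    ,  0.    ,  1.    ]])} 0.0187
{'time_s': 0.1, 'q': array([ 1.266 ,  0.3142, -0.048 ,  1.2102, -0.    ,  1.5708]), 'joint_velocities': array([ 0.0007, -0.0028,  0.0013, -0.0003,  0.0017,  0.0018]), 'joint_torque': array([  0.0006, -54.0767,  34.054 ,   0.0112,  -0.0001,   0.    ]), 'position': array([0.1799, 0.5719, 0.2305]), 'tool_rot': array([-0.4769, -3.105 ,  0.0024]), 'ft_force': array([ 0.2492,  0.2637, -0.0071]), 'ft_torque': array([ 0.03  , -0.0462, -0.0263]), 'grip_force': 0.0, 'width': 0.0852059206984462}
```

View pics/top0.png

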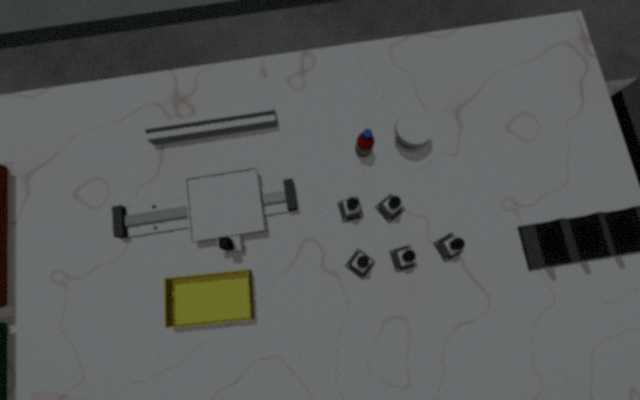

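View pics/scene0.png

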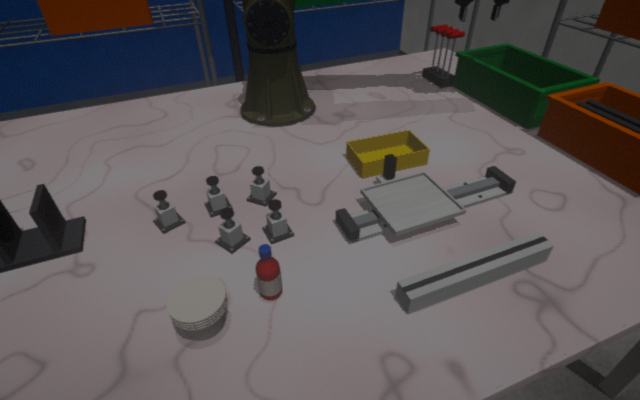

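Top view: five buffers (caps at about (353,203), (395,201), (363,262), (408,256), (456,243)), carriage mid-rail at (227,205) with its handle at (227,243), bin at (210,298), bottle (366,141), cups (413,133). I'll convert these with depth.

```bash
cat > h.py <<'E'
from bench import env
import cv2,numpy as np
from scipy.spatial.transform import Rotation as R
np.set_printoptions(precision=4,suppress=True)
def cam(n):
    c=env.get_calibration(n); f=200/np.tan(np.radians(c["fov_y"])/2)
    if n=="wrist":
        s=env.state(); T=np.eye(4); T[:3,:3]=R.from_rotvec(s["tool_rot"]).as_matrix(); T[:3,3]=s["position"]
        P=T@c["tool_from_camera"]
    else: P=c["pose"]
    return f,c["cx"],c["cy"],P
def cloud(n,save=None):
    """picture, depth, world xyz per pixel (NaN where no reading)"""
    f,cx,cy,P=cam(n); p,d=env.grab_frame(n)
    if save: cv2.imwrite(f"pics/{save}.png",p[:,:,::-1])
    v,u=np.mgrid[:400,:640]
    d=np.where(d>0,d,np.nan)
    X=np.stack([(u-cx)/f*d,-(v-cy)/f*d,-d],-1)@P[:3,:3].T+P[:3,3]
    return p,d,X
def down(yaw): # fingers close along world direction at angle yaw
    c,s=np.cos(yaw),np.sin(yaw)
    # tool z=-Z, tool y=(c,s,0), x=y x z
    y=np.array([c,s,0]); z=np.array([0,0,-1.]); x=np.cross(y,z)
    return R.from_matrix(np.stack([x,y,z],1)).as_rotvec()
E
python3 - <<'E'
from h import *
p,d,X=cloud("top")
for u,v in [(320,330),(100,300),(500,330),(320,60),(550,100)]: print("bench",u,v,X[v,u])
ok=np.isfinite(X[...,2])&(X[...,0]<1.0)&(X[...,0]>0.2)&(abs(X[...,1])<.6)
m=(ok&(X[...,2]>0.02)).astype(np.uint8)
n,l,st,c=cv2.connectedComponentsWithStats(m)
for i in range(1,n):
    if st[i,4]>40:
        q=X[l==i]; print(st[i],c[i],"min",q.min(0),"max",q.max(0),"z95",np.percentile(q[:,2],95))
E
```

```text
bench 320 330 [ 0.2977 -0.0592 -0.002 ]
bench 100 300 [ 0.4378  0.4119 -0.0006]
bench 500 330 [ 0.2359 -0.4465  0.    ]
bench 320 60 [ 0.9408 -0.1607 -0.0017]
bench 550 100 [ 0.7426 -0.701   0.0006]
[ 145  105  131   38 2519] [209.8245 123.4458] min [ 0.7781 -0.0302  0.02  ] max [0.8212 0.271  0.0463] z95 0.04230435802638812
[ 394  108   41   40 1269] [413.9732 127.4066] min [ 0.6612 -0.3842  0.0202] max [ 0.7494 -0.2966  0.0709] z95 0.06802397020704157
[355 129  19  27 378] [364.3889 142.7646] min [ 0.6685 -0.2423  0.0203] max [ 0.7042 -0.2035  0.1129] z95 0.10993882564939411
[ 111  167  186   87 6648] [216.8657 207.6543] min [ 0.4949 -0.0485  0.02  ] max [0.678  0.362  0.0906] z95 0.03914906065817404
[381 196  21  21 263] [391.7681 205.057 ] min [ 0.5178 -0.2801  0.0209] max [ 0.5583 -0.2381  0.0814] z95 0.07936400016579216
[342 198  18  19 250] [350.488 206.616] min [ 0.5335 -0.1852  0.0206] max [ 0.5668 -0.1513  0.0807] z95 0.07929214321519976
[ 536  218   41   48 1309] [556.0848 242.2299] min [ 0.3559 -0.5873  0.02  ] max [ 0.4461 -0.5703  0.1162] z95 0.11286997679452583
[441 236  24  20 298] [452.6174 245.2383] min [ 0.4107 -0.3883  0.0201] max [ 0.45   -0.3526  0.0815] z95 0.07935720692437204
[395 248  21  19 265] [405.2943 257.0642] min [ 0.4043 -0.2832  0.0213] max [ 0.4389 -0.249   0.0817] z95 0.07928938169799771
[351 253  20  21 238] [360.6681 262.9454] min [ 0.4031 -0.1888  0.0209] max [ 0.4458 -0.1473  0.0808] z95 0.07942124009342398
[164 270  89  59 769] [202.368  299.6476] min [0.3455 0.0738 0.0201] max [0.4595 0.2595 0.0483] z95 0.046066636348276416
```

```bash
python3 - <<'E'
from h import *
p,d,X=cloud("top")
def rect(m,name):
    q=X[m][:,:2].astype(np.float32); 
    r=cv2.minAreaRect(q*1000); print(name,len(q),"c",np.array(r[0])/1000,"size",np.array(r[1]),"ang",r[2],"mean",q.mean(0),"z",np.median(X[m][:,2]))
def box(u0,v0,u1,v1):
    m=np.zeros((400,640),bool); m[v0:v1,u0:u1]=1; return m
z=X[...,2]
carr=box(105,160,310,262)
rect(carr&(z>.030)&(z<.045)&box(185,165,270,245),"tray")
rect(carr&(z>.06),"handle")
rect(carr&(z>.02)&box(105,160,135,262),"blockL"); rect(carr&(z>.02)&box(278,160,310,262),"blockR")
rect(carr&(z>.006)&(z<.016),"rail")
rect(box(150,262,265,335)&(z>.035),"binrim")
rect(box(355,125,380,165)&(z>.1),"bottle")
rect(box(390,105,440,165)&(z>.05),"cups")
for u,v in [(392,205),(350,207),(453,245),(405,257),(361,263)]:
    b=box(u-22,v-22,u+22,v+22)
    rect(b&(z>.072),"cap"); rect(b&(z>.04)&(z<.05),"barrel"); rect(b&(z>.0035)&(z<.05),"foot+")
big=cv2.resize(p[170:300,320:480],None,fx=5,fy=4.6,interpolation=cv2.INTER_CUBIC)
E
```

```text
tray 4619 c [0.5925 0.1107] size [169.8737 164.8627] ang 0.1495412141084671 mean [0.6006 0.111 ] z 0.032788134141258474
handle 149 c [0.5089 0.11  ] size [24.4024 19.9858] ang 0.21801918745040894 mean [0.5075 0.1082] z 0.08615407074423342
blockL 464 c [0.6024 0.3387] size [44.9104 70.8334] ang 89.68730926513672 mean [0.6008 0.3442] z 0.03202976743506547
blockR 360 c [ 0.6027 -0.0289] size [69.4343 39.1244] ang 0.06999694555997849 mean [ 0.6017 -0.0347] z 0.032781712401732443
rail 1642 c [0.5937 0.1372] size [415.9257 167.899 ] ang 74.7852783203125 mean [0.5998 0.1957] z 0.009515957756245697
binrim 522 c [0.4028 0.1667] size [180.8692 105.0404] ang 86.67818450927734 mean [0.4014 0.1717] z 0.043379713544244525
bottle 75 c [ 0.6887 -0.2234] size [18.162  18.1201] ang 17.25716781616211 mean [ 0.6879 -0.223 ] z 0.10899616885372398
cups 1217 c [ 0.7053 -0.3405] size [87.4587 87.9362] ang 84.28964233398438 mean [ 0.7033 -0.3393] z 0.06546052559651727
cap 114 c [ 0.5391 -0.259 ] size [23.9667 24.4424] ang 85.91228485107422 mean [ 0.5389 -0.2591] z 0.07788459759027855
barrel 110 c [ 0.5385 -0
[... 958 characters left out ...]
 -0.2662] size [24.3514 23.765 ] ang 33.78180694580078 mean [ 0.4216 -0.266 ] z 0.07768122484115908
barrel 114 c [ 0.4218 -0.2663] size [31.7552 32.6628] ang 5.512979030609131 mean [ 0.4205 -0.2604] z 0.04419929301810943
foot+ 371 c [ 0.4239 -0.2656] size [84.6413 58.359 ] ang 88.42130279541016 mean [ 0.4202 -0.2598] z 0.007877251125574358
cap 121 c [ 0.4252 -0.1686] size [24.6038 22.6962] ang 82.3885726928711 mean [ 0.4249 -0.1689] z 0.07757091628607948
barrel 104 c [ 0.4248 -0.1687] size [31.8544 31.6767] ang 43.39815139770508 mean [ 0.4231 -0.165 ] z 0.04425343349330496
foot+ 382 c [ 0.4353 -0.1639] size [89.2688 85.6736] ang 5.610324859619141 mean [ 0.4232 -0.165 ] z 0.006877708381922143
```

```bash
cat >> h.py <<'E'
def go(x,y,z,yaw):
    """joint-space move, tool down; picks the half turn with the last joint nearest its middle"""
    c=[]
    for k in (-np.pi,0,np.pi):
        q=env.ik([x,y,z],down(yaw+k))
        if q is not None: c.append((abs(q[5]),yaw+k))
    env.reach([x,y,z],down(min(c)[1]))
def find(X,zmin=.03,lim=(.33,.62,-.52,-.08)):
    """buffers standing on the bench: (x,y,yaw,top z,sizes)"""
    x,y,z=X[...,0],X[...,1],X[...,2]
    m=(x>lim[0])&(x<lim[1])&(y>lim[2])&(y<lim[3])&(z>zmin)&(z<.1)
    n,l,st,_=cv2.connectedComponentsWithStats(m.astype(np.uint8)); out=[]
    for i in range(1,n):
        if st[i,4]<150: continue
        q=X[l==i]; r=cv2.minAreaRect((q[:,:2]*1000).astype(np.float32))
        out.append((r[0][0]/1000,r[0][1]/1000,np.radians(r[2]),np.percentile(q[:,2],90),r[1]))
    return out
E
cat > s1.py <<'E'
from h import *
go(.509,.110,.15,np.pi/2)
env.movel([.509,.110,.053],feed=.1)
env.command_gripper(0.0); s=env.state(); print(s["width"],s["grip_force"],s["time_s"])
print(env.movel([.509,.04,.053],feed=.05,f_stop=12)); s=env.state(); print(s["position"],s["ft_force"])
env.command_gripper(.06)
env.movel([.509,s["position"][1],.15],feed=.2)
env.command_gripper(0)
go(.44,-.26,.36,np.pi/2); env.wait(.3)
p,d,X=cloud("wrist","w1")
for b in find(X): print(b)
print(env.state()["time_s"])
E
python3 s1.py
```

```text
0.019214577206032625 58.71174216270447 3.9833
True
[0.5092 0.0561 0.0533] [0.1999 3.9325 3.3423]
(0.42203359985351563, -0.26867828369140623, np.float64(0.11005802823520998), np.float64(0.07913896532773046), (31.880535125732422, 31.99384880065918))
(0.42541836547851564, -0.17096226501464845, np.float64(0.7558217621213008), np.float64(0.07900107048974998), (32.38233184814453, 32.06383514404297))
(0.43061370849609376, -0.3742126770019531, np.float64(0.35954868495017667), np.float64(0.07918541660315652), (31.97020721435547, 31.626630783081055))
(0.5392252807617187, -0.2615176086425781, np.float64(0.5266410709590645), np.float64(0.078891803718405), (31.760833740234375, 31.95212173461914))
(0.5508739013671875, -0.17087907409667968, np.float64(0.09918432485965964), np.float64(0.07878408850427004), (32.16666793823242, 32.323036193847656))
8.5
```

View pics/w1.png

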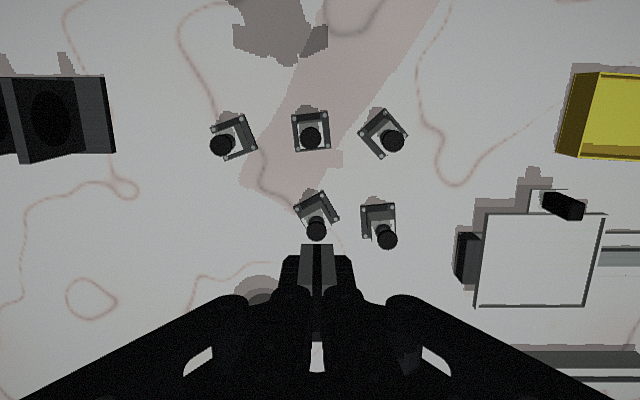

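The wrist picture shows all five buffers: three in the upper row at (222,140), (311,135) and (390,137), two in the lower row at (316,228) and (385,237). The carriage at (540,260) is tight against its right-hand block at (467,258). Next I press each plunger in turn.

```bash
cat > s2.py <<'E'
from h import *
B=[(.4219,-.2675),(.4304,-.3733),(.5391,-.2602),(.5504,-.1695),(.4253,-.1698)]
for x,y in B:
    go(x,y,.12,np.pi/2)
    env.movel([x,y,.086],feed=.15)
    hit=env.movel([x,y,.045],feed=.025,f_stop=18); s=env.state()
    print(x,y,hit,s["position"],s["ft_force"][2],s["time_s"])
    env.movel([x,y,.12],feed=.15)
go(.44,-.26,.36,np.pi/2); env.wait(.3)
p,d,X=cloud("wrist","w2")
for b in find(X): print(b)
print(env.state()["time_s"])
E
python3 s2.py
```

```text
0.4219 -0.2675 True [ 0.4221 -0.2676  0.0705] 11.5055527412911 10.6583
0.4304 -0.3733 True [ 0.4302 -0.3732  0.053 ] 6.120559524616303 13.2333
0.5391 -0.2602 True [ 0.5389 -0.2601  0.053 ] 8.059130279914944 16.1
0.5504 -0.1695 True [ 0.5502 -0.1694  0.053 ] 7.542292809619467 18.75
0.4253 -0.1698 True [ 0.4251 -0.1697  0.053 ] 8.753130036142409 21.5083
(0.4221723327636719, -0.2686569519042969, np.float64(0.11781738109775122), np.float64(0.07159953468980736), (32.24808883666992, 31.98822021484375))
(0.4253523254394531, -0.17097947692871093, np.float64(0.7502883791663887), np.float64(0.05411003863136699), (32.45580291748047, 32.09318542480469))
(0.43075262451171875, -0.37438565063476564, np.float64(0.35066105060230973), np.float64(0.05411689409754843), (31.988609313964844, 32.18323516845703))
(0.53945068359375, -0.26153533935546874, np.float64(0.5140951520902965), np.float64(0.05398101323825058), (32.51408386230469, 32.28993225097656))
(0.5510156860351563, -0.17083749389648437, np.float64(0.11360999437196795), np.float64(0.05390366321536498), (32.57494354248047, 32.33189010620117))
23.4667
```

One plunger stuck (at (0.422,-0.268), stopped at 70.5 mm); the other four went home at 53 mm. First the reject goes to the bin, then one sound buffer to the tray as a check.

```bash
cat >> h.py <<'E'
def pick(x,y):
    go(x-.03,y,.22,np.pi/2); env.command_gripper(.06)
    p,d,X=cloud("wrist"); L=find(X)
    b=min(L,key=lambda b:np.hypot(b[0]-x,b[1]-y)); print("seen",b)
    assert np.hypot(b[0]-x,b[1]-y)<.012 and all(29<w<35 for w in b[4]),L
    x,y,a=b[0],b[1]+.001,b[2]
    if abs(a-np.pi/2)>np.pi/4: a-=np.pi/2
    go(x,y,.10,a); env.movel([x,y,.012],feed=.1)
    env.command_gripper(0); s=env.state(); print("grip",s["width"],s["grip_force"])
    assert .028<s["width"]<.036
    env.movel([x,y,.16],feed=.2)
def place(x,y,z,a):
    go(x,y,.16,a); env.movel([x,y,z+.02],feed=.15)
    print("down",env.movel([x,y,z-.003],feed=.03,f_stop=6),env.state()["position"])
    env.command_gripper(.05); env.movel([x,y,.17],feed=.2)
    print("width",env.state()["width"],"t",env.state()["time_s"])
E
cat > s3.py <<'E'
from h import *
pick(.422,-.268); place(.4028,.167,.0155,np.radians(-3.3))
pick(.551,-.170); place(.638,.014,.0455,np.pi/2)
go(.48,.06,.36,np.pi/2); env.wait(.3)
p,d,X=cloud("wrist","w3")
print(find(X,.037+.02,(.40,.72,-.03,.15)),env.state()["time_s"])
E
python3 s3.py
```

```text
seen (0.4217662658691406, -0.26849072265625, np.float64(0.11345974215221703), np.float64(0.07143246909847852), (32.25442886352539, 31.962251663208008))
grip 0.031272833693380166 60.55957317352295
down True [0.4025 0.1669 0.0158]
width 0.049616510900361045 t 32.0833
seen (0.54954833984375, -0.18488560485839844, np.float64(0.09275944872984347), np.float64(0.05394252667398408), (32.22018051147461, 32.06319046020508))Traceback (most recent call last):
  File "s3.py", line 3, in <module>
    pick(.551,-.170); place(.638,.014,.0455,np.pi/2)
    ~~~~^^^^^^^^^^^^
  File "h.py", line 46, in pick
    assert np.hypot(b[0]-x,b[1]-y)<.012 and all(29<w<35 for w in b[4]),L
           ^^^^^^^^^^^^^^^^^^^^^^^^^^^^^^^^^^^^^^^^^^^^^^^^^^^^^^^^^^^
AssertionError: [(0.4254383544921875, -0.17075946044921875, np.float64(0.7630334026161536), np.float64(0.0540521525829443), (31.82358741760254, 32.05986785888672)), (0.4308398132324219, -0.3739305114746094, np.float64(0.3704772993784531), np.float64(0.05401544119912023), (32.70819091796875, 33.527652740478516)), (0.539490478515625, -0.261111328125, np.float64(0.5355441516412539), np.float64(0.05410462036586675), (32.13837432861328, 32.90764617919922)), (0.54954833984375, -0.18488560485839844, np.float64(0.09275944872984347), np.float64(0.05394252667398408), (32.22018051147461, 32.06319046020508))]
```

The disturbance has hit the buffer I was going for: it moved from y -0.170 to about -0.185. I'll look again and take it with the fingers closing along x, clear of its neighbour.

```bash
sed -i 's/^def pick(x,y):/def pick(x,y,turn=0):/; s/^    if abs(a-np.pi\/2)>np.pi\/4: a-=np.pi\/2/&\n    a+=turn/' h.py
cat > s3.py <<'E'
from h import *
env.wait(1); p,d,X=cloud("wrist")
L=find(X); b=min(L,key=lambda b:np.hypot(b[0]-.549,b[1]+.185)); print(b)
pick(b[0],b[1],np.pi/2); place(.638,.014,.0455,np.pi/2)
go(.48,.06,.36,np.pi/2); env.wait(.3)
p,d,X=cloud("wrist","w3")
print(find(X,.057,(.40,.72,-.03,.15)),env.state()["time_s"])
E
python3 s3.py
```

```text
(0.5495382690429688, -0.18490771484375, np.float64(0.09134151518645804), np.float64(0.05387910471659133), (32.23698043823242, 32.068809509277344))
seen (0.5495924682617187, -0.18495643615722657, np.float64(0.08996071609552239), np.float64(0.05401484394285043), (32.24176025390625, 32.03268051147461))
grip 0.031003881688180458 61.17693543434143
down True [0.6377 0.014  0.0459]
width 0.04970170967660638 t 42.5167
[(0.5090856323242188, 0.054082733154296875, np.float64(1.5608735217313159), np.float64(0.08916666065531093), (19.13239288330078, 23.651731491088867)), (0.6369783935546875, 0.012580451011657714, np.float64(0.0008904811606860786), np.float64(0.08683003291637076), (31.469375610351562, 31.979137420654297))] 43.8583
```

View pics/w3.png

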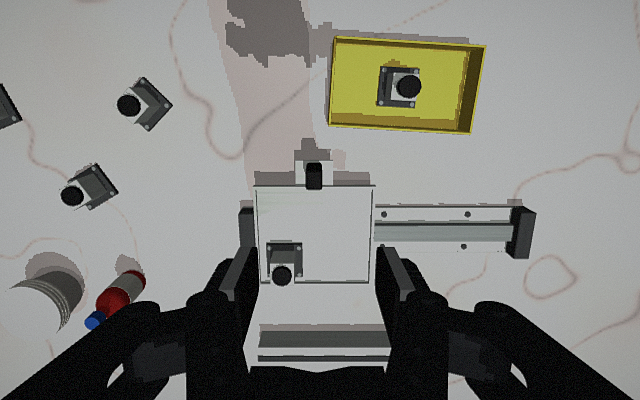

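The reject stands in the bin at (400,86). The first sound buffer is upright in its slot at (284,262), and the carriage is still against the block at (245,230). Next are the other three.

```bash
cat > s4.py <<'E'
from h import *
pick(.539,-.261); place(.638,.098,.0455,np.pi/2)
pick(.4305,-.374); place(.568,.014,.0455,np.pi/2)
pick(.4254,-.1709); place(.568,.098,.0455,np.pi/2)
go(.48,.06,.36,np.pi/2); env.wait(.3)
p,d,X=cloud("wrist","w4")
for b in find(X,.057,(.40,.72,-.03,.15)): print(b)
print(env.state()["time_s"])
E
python3 s4.py
```

```text
seen (0.53937451171875, -0.2613751220703125, np.float64(0.5315067661391801), np.float64(0.053971880869470135), (32.25985336303711, 32.33213424682617))
grip 0.03159203968364974 61.188780069351196
down True [0.6377 0.098  0.0459]
width 0.04961796286322445 t 52.2667
seen (0.43064849853515624, -0.3745972900390625, np.float64(0.354501062578095), np.float64(0.05383666425740441), (32.41853332519531, 32.174564361572266))
grip 0.031047582825554046 61.06809139251709
down True [0.5677 0.014  0.0458]
width 0.049998566191090624 t 61.3833
seen (0.4252924499511719, -0.17060322570800782, np.float64(0.7551214173336372), np.float64(0.05390721458807106), (32.37059020996094, 32.216552734375))
grip 0.031164613033466747 60.81345319747925
down True [0.5676 0.098  0.0457]
width 0.05042731005840489 t 69.4333
(0.5098350830078126, 0.05428215026855469, np.float64(1.5603831006165778), np.float64(0.08923707028741881), (19.336483001708984, 25.022808074951172))
(0.5670765991210938, 0.012568788528442383, np.float64(0.001298723014867791), np.float64(0.08691125744323998), (31.840042114257812, 32.038055419921875))
(0.5673067016601563, 0.09625926971435547, np.float64(0.01107125583297458), np.float64(0.08689501239655606), (31.62660789489746, 31.634082794189453))
(0.6375691528320313, 0.01260562515258789, np.float64(1.5512573796672577), np.float64(0.08681523491328788), (32.409122467041016, 33.048133850097656))
(0.6373785400390625, 0.09644411468505859, np.float64(0.004953628390061399), np.float64(0.08682281482169525), (32.40509796142578, 32.05949020385742))
70.6417
```

View pics/w4.png

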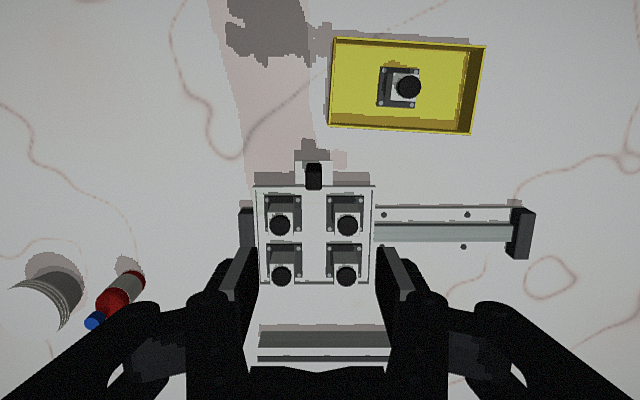

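All four buffers stand upright two by two on the tray, the carriage is still at its right-hand stop, and the bin holds the reject. Now I slide the carriage left.

```bash
cat > s5.py <<'E'
from h import *
env.command_gripper(.06)
go(.509,.0555,.15,np.pi/2); env.movel([.509,.0555,.053],feed=.1)
env.command_gripper(0); print(env.state()["width"])
print(env.movel([.509,.24,.053],feed=.06,f_stop=25),env.state()["position"])
print(env.movel([.509,.275,.053],feed=.025,f_stop=12)); s=env.state(); print(s["position"],s["ft_force"])
env.command_gripper(.06); env.movel([.509,s["position"][1],.17],feed=.15)
go(.45,.2,.36,np.pi/2); env.wait(.3)
p,d,X=cloud("wrist","w5")
for b in find(X,.057,(.40,.72,.15,.36)): print(b)
print(env.state()["time_s"])
E
python3 s5.py
```

```text
0.019687758593148193
False [0.509  0.2394 0.0536]
True
[0.5089 0.2559 0.0536] [-0.3793 -3.4865  5.5081]
(0.4082823486328125, 0.16460264587402343, np.float64(1.5706060439350105), np.float64(0.07507100353629004), (24.488210678100586, 16.146459579467773))
(0.5085912475585938, 0.2543386993408203, np.float64(0.008640300543706934), np.float64(0.08904005134883719), (23.36777687072754, 20.15433120727539))
(0.5669869384765625, 0.21309222412109374, np.float64(0.002335613081945508), np.float64(0.08696270406273059), (32.58991622924805, 30.90688133239746))
(0.5669517211914062, 0.29627371215820314, np.float64(0.016618780589393957), np.float64(0.08652424299766051), (31.784730911254883, 32.10179901123047))
(0.6364474487304688, 0.21304449462890626, np.float64(1.5698686146291674), np.float64(0.08679606691535757), (30.9149112701416, 31.863204956054688))
(0.6369891357421875, 0.288361328125, np.float64(0.004826949307146896), np.float64(0.08648015132047777), (32.5587158203125, 16.08116340637207))
79.9583
```

View pics/w5.png

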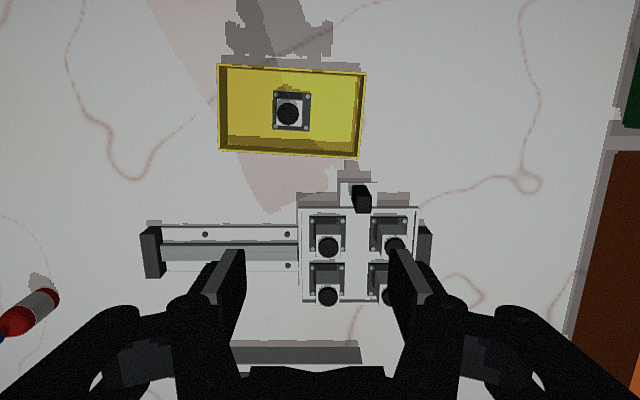

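The carriage is against the left block at (422,242), having travelled 0.200 m. The four buffers are upright on it (one partly hidden by a finger) and the gripper is clear.

```bash
python3 -c "
from bench import env
print(env.hand_in())"
```

```text
the job is handed in; nothing more can be done
None
```

I handed the job in at about 80 s: four sound buffers are upright on the carriage at its left-hand stop, the one that stuck is in the yellow bin, and the bottle and cups were left alone.

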